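# Refit the orbital shaker for a larger flask

## Robot

A 6-joint arm with a two-finger parallel gripper is mounted at the origin on a cart in front of the work surface, level with it; the furniture and walls round the work are solid. World frame = base frame: x ahead of the robot, y to its left, z up, the work surface at z = 0. Lengths are in mm, angles in rad, forces in N, time in s.
With the tool pointing down it reaches from about 350 to 875 mm from the base axis. Payload 4.2 kg.
Tool frame: the origin (TCP) lies midway between the tips of the shut fingers; the grasp point (between the pads) lies 19 mm behind it; z points along the fingers, y is the line along which they close (so a half turn about z gives the same grasp; the last joint's range is limited). The gripper opens to 85 mm and grips with 20 to 120 N. Pads are 22 mm wide; open, the fingers measure 114 mm over their backs; the gripper's body (76 mm by 85 mm) begins 54 mm behind the grasp point. The pads swing forward as they close: fully open they stand 13 mm farther back than shut.
Start: joints at [-0.854, 0.385, 0.008, 0, -1.194, -0.259], TCP at [276.246, -560.613, 231.312] pointing down, gripper open.
Joint ranges: [-3.14, 3.14], [-1.21, 2.06], [-1.07, 1.41], [-3.16, 2.05], [-2.99, -0.16], [-3.1, 3.1]. Speed limits (rad/s): [2.79, 2.79, 3.14, 3.14, 3.14, 3.14].

## Interface

Orientations are given as a unit quaternion [x, y, z, w].
In Python, from bench import read_state, get_image, job_done gives the robot as it stands.
- The arm moves only by the shell command python3 -m jog 'ROWS'. ROWS is JSON, a list of rows, each a list of 3 entries, a list of its own where there are three numbers: the shift along the world's x, y, z scaled (see below), then the turn, a rotation vector about the world's x, y, z scaled (see below), then the gripper's target within -1 to 1 (shut at 1, half-way at 0, fully open at -1). In form: [[[x, y, z], [wx, wy, wz], claw], ...]. A call has 1 to 20 rows; each row is the pose to reach, as a shift and turn from the pose commanded when the call began; what a row does not reach only later rows make up. The controller multiplies each number of a shift by 10 cm and each number of a turn by 120 degrees. A row lasts 1/10 s, in which the tool goes at most 50 mm and 8.59 degrees, less where a joint would pass 70% of its speed; a pose out of reach is approached as far as the arm can. A call with a number of a shift or a turn outside -1 to 1 is refused whole. A call with a gripper value outside its range is refused whole. The fingers move at their own pace and stop on an object; the grip force is fixed at half the most. Time passes only in rows, so rows that repeat a pose let the fingers close. It gives the time, the measured TCP pose, the force, the opening and the grip force at its end, in the units of the state.
- read_state(): the state, without advancing time (a new reading comes with each control period).
- get_image(name): name is "side" or "top" or "wrist"; returns a dict with "frame" (384x512x3 uint8, red, green, blue), "range_z" (384x512 float32, mm along the optical axis (not along the pixel's ray), 0 where there is no reading), "fx", "fy", "cx", "cy" (pixels), "R" (3x3) and "t" (3): a world point X has camera coordinates R X + t. Camera axes: x right, y down, z forward; pixel columns grow to the right and rows downward; lengths in mm; the calibration is good to about 2 mm. The wrist camera is an equidistant fisheye: a pixel r from the principal point sees the ray r / f radians off the axis. A picture is of the moment at which its call begins.
- job_done(): hands the job in; it is judged then, once.
The state is a dict: "clock": time; "joints": joint angles; "joint_vel": joint speeds; "joint_efforts": joint torques, N m; "position": TCP position; "ee_rot": TCP orientation; "contact_force": force on the tool from outside, world axes, zero at the start; "wrist_torque": the same for the moment, N m; "gripper_width": finger opening in mm; "grasp_force": force on a finger pad.
Only numpy, scipy, OpenCV 4.12 (cv2) and the standard library are available. Lean on these libraries where they do the work, as an engineer would, in place of code of your own. Each camera call takes 0.05 s, during which the arm holds its last target. There are 200 camera calls.

## Task

The clamp bar of the orbital shaker is still set for the small orange-capped flask; mount the large blue-capped flask instead. Turn the bar's black handle free, lift the bar out of its notch and move it out to the last notch, farthest from the fixed bar; gently stand the large flask upright on the mat, midway along the bars, with its foot under the fixed bar. Then lift the bar again, bring it back to the notch where it closes over the flask's foot (the second from the fixed bar), let it drop fully in and turn the handle back to lock it. Do not drop or tip the large flask, and leave the small one standing where it is.

Things in the scene. Friction and masses are not known exactly. Their poses are not given: they have to be found in the camera images.
- shaker: Orbital shaker with a white housing and black front panel, 224 mm (x) by 216 mm (y), fixed to the table. Origin: centre of its underside, on the table; x points from its front panel to its back, y to the left seen from the front, z up. Aluminium combs with four notches run along y at x = -84 and +84 mm; along the front one, at x = -120 to -108 mm, runs the lock's keeper lip.
- deck (a point): Centre of the upper face of the shaker's grey ribbed rubber mat, 80 mm above the table, at the shaker's x = 0, y = 0; axes as the shaker's. The moving bar's grey guide shoes (12 mm thick, 63 mm high with their pins) stand on the mat's edges at x = +-72 mm, so the flask belongs near x = 0.
- fixed_bar (a point): Middle of the fixed clamp bar's axis: steel rod in a black rubber sleeve 12 mm thick and 126 mm long, along the shaker's x, at its y = +85 mm, 36 mm above the mat.
- moving_bar (a point): Middle of the moving clamp bar's axis: the same sleeved rod, parallel to the fixed one, at the shaker's y = +31.4 mm minus clamp_slide, 36 mm above the mat plus clamp_lift.
- clamp_handle (a point): Centre of the black grip on top of the moving bar's spindle: 40 mm long (its own x), 12 mm thick (y), 26 mm high, on a stem 9 mm thick that is clear for 20 mm below it. At the shaker's x = -100 mm, y = +31.4 mm minus clamp_slide, 166 mm above the table plus clamp_lift. Lifting, shifting and turning the grip moves the whole clamp.
- clamp_slide (a joint): Travel of the moving bar along the combs away from the fixed bar (the shaker's -y), m. Notches at 0 (first, for the small flask), 0.024 (second, fits the large flask), 0.048 and 0.072 (fourth and last); each 8 mm wide and 10 mm deep with rounded shoulders, the tab 6 mm. The bar stays where it is left; it shifts with about 1 N.
- clamp_lift (a joint): Height of the moving bar above its seat, m: 0 with the tab fully down in a notch, over 0.011 to pass the teeth (about 0.010 when it rests on one), 0.020 at most. It weighs 0.27 kg and falls under its own weight when let go.
- clamp_lock (a joint): Angle of the black grip, rad: 0 free (grip parallel to the bars), 1.35 locked (turned anticlockwise seen from above, nearly parallel to the combs), hard stops at both. From about 0.4 on a brass dog lies under the keeper lip and the bar cannot be lifted; it turns in only with the bar fully down. Needs 0.06 Nm, stays where it is left.
- large_flask: Loose conical flask of white plastic with a blue screw cap, 122 mm high, 0.15 to 0.31 kg. Origin: centre of its underside, z up. Foot 78 mm wide and 10 mm high, tapering to 32 mm at 85 mm height; cap 38 mm wide from 95 to 122 mm height (take it there). Touching a bar that is fully down, its axis is 37 mm from the bar's axis and its foot reaches 8 mm under the sleeve.
- small_flask: The same kind of flask with an orange cap, 92 mm high, foot 55 mm wide, cap 31 mm. Origin: centre of its underside. It stays where it stands.

How it is judged:
By the outcome, as a careful person would: the job done as asked, in the order asked, and still so for the second after the job is handed in, with the robot touching nothing.
It also fails if it takes over 69 s, if anything falls off the work surface, if the arm or the gripper's body presses on something with over 40 N, if the wrist force passes 120 N, or if a joint passes its speed limit or range.

## Working session

There is one attempt and no reset: what is moved stays moved. The work goes in short steps, Python scripts to look and compute and a shell command to move; the robot and the scene stay as the last step left them, time stands still between calls to the robot, and variables do not carry over. Pictures are saved under pics/ and viewed, at most 11 in all, crops included, and the job is handed in when it is done.

```bash
mkdir -p pics; cat > h.py <<'E'
import numpy as np, cv2
from bench import read_state,get_image
def pts(im):
    "world point map from depth (pinhole)"
    z=im["range_z"].astype(float); v,u=np.mgrid[:z.shape[0],:z.shape[1]]
    c=np.stack([(u-im["cx"])/im["fx"]*z,(v-im["cy"])/im["fy"]*z,z],-1)
    return (c-im["t"])@np.array(im["R"])
def save(im,n): cv2.imwrite(f"pics/{n}.png",im["frame"][...,::-1])
E
python3 - <<'E'
from h import *
for n in("top","side"):
    im=get_image(n); save(im,n+"1"); np.savez(n+"1.npz",**im)
    print(n,im["fx"],im["cx"],im["cy"],np.round(im["R"],3).tolist(),np.round(im["t"],1))
s=read_state(); print(s)
E
```

```text
top 376.97433753200727 257.21054978589143 194.69223060925637 [[0.011, -1.0, 0.027], [-0.997, -0.013, -0.08], [0.081, -0.026, -0.996]] [162.6 516.7 921.4]
side 379.22937092780154 255.28639573600645 186.10483493659316 [[-0.885, -0.465, 0.026], [-0.227, 0.381, -0.896], [0.407, -0.799, -0.443]] [536.3 161.6 836.3]
{'clock': 0.1, 'joints': array([-8.54388975e-01,  3.85485347e-01,  6.73982724e-03, -4.37453806e-04,
       -1.19402131e+00, -2.58612067e-01]), 'joint_vel': array([ 0.00045104, -0.00309959,  0.00178608,  0.0007244 ,  0.00026425,
       -0.00030587]), 'joint_efforts': array([-5.56799187e-04, -3.93319416e+01,  1.88929868e+01,  4.19797987e+00,
       -2.61272566e-03,  1.51038341e-05]), 'position': array([ 276.01349044, -560.15142825,  230.31831903]), 'ee_rot': array([-2.26825370e-01,  9.73934926e-01,  9.65703391e-04, -2.81896963e-04]), 'contact_force': array([0.53524984, 0.22432441, 0.04522837]), 'wrist_torque': array([0.02591987, 0.05566354, 0.04303657]), 'grasp_force': 0.0, 'gripper_width': 85.25141108433726}
```

View pics/top1.png

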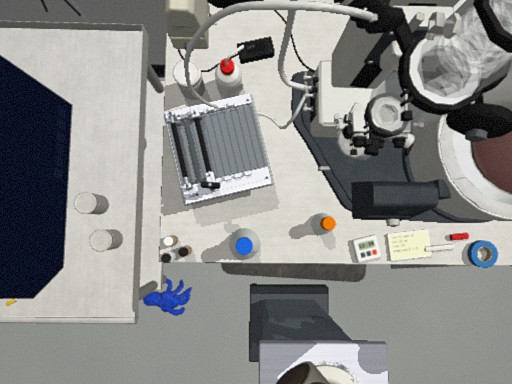

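View pics/side1.png

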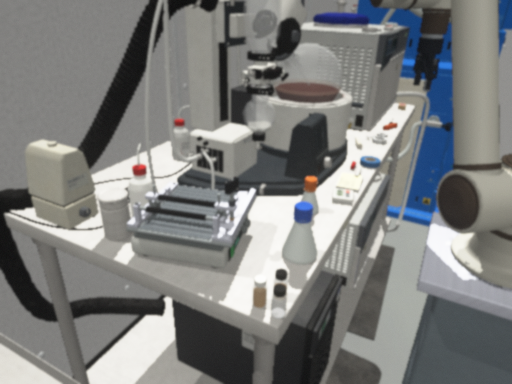

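The top view shows the shaker at about (218,150) with its front facing the robot. The handle is near (210,184), the blue cap at (243,245) and the orange cap at (327,223).

```bash
python3 - <<'E'
from h import *
im=dict(np.load("top1.npz")); P=pts(im); f=im["frame"]; hsv=cv2.cvtColor(f,cv2.COLOR_RGB2HSV)
v,u=np.mgrid[:384,:512]
for n,(u0,u1,v0,v1),(a,b) in(("blue",(225,262,228,262),(100,125)),("orange",(315,340,212,235),(5,20))):
    m=(u>u0)&(u<u1)&(v>v0)&(v<v1)&(hsv[...,0]>=a)&(hsv[...,0]<=b)&(hsv[...,1]>150)
    q=P[m]; ztop=np.percentile(q[:,2],80); mm=q[q[:,2]>ztop-8]; print(n,m.sum(),ztop,mm.mean(0),(mm.min(0)+mm.max(0))/2, np.ptp(mm,axis=0))
box=(u>155)&(u<285)&(v>85)&(v<215)
q=P[box&(P[...,2]>50)&(P[...,2]<105)]
# keep main blob
r=cv2.minAreaRect(q[:,:2].astype(np.float32)); print("rect",r,np.percentile(q[:,2],[5,25,50,75,95]))
m=(box&(P[...,2]>60)&(P[...,2]<105)).astype(np.uint8); m=cv2.morphologyEx(m,cv2.MORPH_OPEN,np.ones((3,3)))
n,l,s,c=cv2.connectedComponentsWithStats(m); k=1+s[1:,4].argmax(); q=P[l==k]; print("rect2",cv2.minAreaRect(q[:,:2].astype(np.float32)),s[k])
h=P[box&(P[...,2]>150)&(P[...,2]<190)&(v>165)&(u>195)&(u<230)];print("handle",len(h),h.mean(0),cv2.minAreaRect(h[:,:2].astype(np.float32)))
c=cv2.resize(f[85:265,150:350][...,::-1],None,fx=4,fy=3.3,interpolation=cv2.INTER_CUBIC); c=cv2.resize(f[85:215,150:300][...,::-1],None,fx=4.5,fy=4.5,interpolation=cv2.INTER_CUBIC);cv2.imwrite("pics/crop1.png",c)
E
```

```text
blue 220 123.44284204590258 [393.59457208 200.19491463 122.09062921] [392.98901701 200.41601544 122.290212  ] [35.15017653 33.05817891  7.05392882]
orange 153 93.17334298446947 [445.88692637   7.82601515  98.32667324] [445.72637845  93.28778491 521.06245599] [ 27.57775963 200.02323949 868.35985969]
rect ((646.857177734375, 270.6986389160156), (284.7425842285156, 216.47549438476562), 14.245704650878906) [76.4350723  78.93912072 80.48273896 84.21264114 96.52915834]
rect2 ((617.668701171875, 263.0366516113281), (224.67916870117188, 216.24789428710938), 14.468076705932617) [ 164   94  110  111 7588]
handle 127 [521.6329807  270.27046952 176.26303422] ((522.6783447265625, 270.5163269042969), (38.43993377685547, 12.31161117553711), 88.19700622558594)
```

View pics/crop1.png

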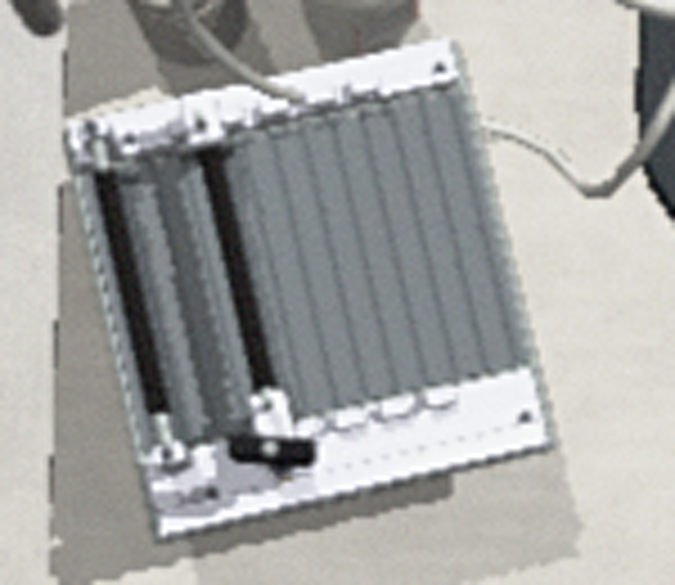

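The crop shows the fixed bar on the left, the moving bar in the first notch and the grip locked (nearly across the bars) at crop (272,450).

```bash
python3 - <<'E'
from h import *
im=dict(np.load("top1.npz")); P=pts(im); f=im["frame"]
print("cam",-im["R"].T@im["t"])
v,u=np.mgrid[:384,:512]
def ray(uv,z):
    d=im["R"].T@np.array([(uv[0]-im["cx"])/im["fx"],(uv[1]-im["cy"])/im["fy"],1]); o=-im["R"].T@im["t"]; return o+d*(z-o[2])/d[2]
th=np.radians(14.47); A=np.array([[np.cos(th),np.sin(th)],[-np.sin(th),np.cos(th)]]); C=np.array([617.7,263.])
blk=((f.max(2)<60)&(u>160)&(u<285)&(v>95)&(v<205)).astype(np.uint8)
n,l,s,c=cv2.connectedComponentsWithStats(blk)
for k in range(1,n):
    if s[k,4]<25: continue
    q=P[l==k]; zz=np.median(q[:,2]); z=179 if s[k,0]>190 and s[k,1]>170 else 122
    cont=np.argwhere(l==k)[:,::-1].astype(np.float32); r=cv2.minAreaRect(cont)
    print(s[k],zz,"rayc",ray(r[0],z).round(1),"shk",(A@(ray(r[0],z)[:2]-C)).round(1),r[1:], "pts",(A@(np.median(q[:,:2],0)-C)).round(1))
# housing top extents in shaker frame
q=P[(u>155)&(u<285)&(v>85)&(v<215)]; S=(q[:,:2]-C)@A.T
for lo,hi in((-100,-60),(-20,20),(60,100)):
    m=(abs(q[:,2]-83)<14); a=S[m&(S[:,1]>lo)&(S[:,1]<hi)][:,0]; b=S[m&(S[:,0]>lo)&(S[:,0]<hi)][:,1]; print(np.percentile(a,[0,1,99,100]).round(1),np.percentile(b,[0,1,99,100]).round(1))
a=S[(S[:,1]>-80)&(S[:,1]<-20)]; z=q[(S[:,1]>-80)&(S[:,1]<-20)][:,2]
for x in range(-126,130,6):
    m=abs(a[:,0]-x)<3; print(x, np.round(np.median(z[m]),0) if m.any() else None,end="; ")
E
```

```text
cam [438.78834832 193.29940465 955.24238583]
[190 118  21  54 258] 120.82283668639829 rayc [618.7 294.5 122. ] shk [ 8.9 30.3] ((54.461185455322266, 10.140144348144531), 72.58203125) pts [11.4 31.7]
[171 123  17  54 248] 120.9672534923149 rayc [605.5 348.  122. ] shk [ 9.4 85.4] ((54.56591033935547, 4.871955871582031), 77.00537872314453) pts [ 7.8 85. ]
[201 181  19   9  89] 178.12785487978795 rayc [519.9 271.2 179. ] shk [-92.7  32.3] ((18.384777069091797, 6.788225173950195), 8.130102157592773) pts [-91.7  34.3]
[-112.1 -110.3  136.2  140.2] [-107.2 -105.3  106.6  108.1]
[-111.9 -110.1  110.2  158.6] [-108.  -105.8  105.7  107.7]
[-111.9 -110.6  108.6  112.1] [-108.1 -106.   105.7  108.2]
-126 -0.0; -120 1.0; -114 1.0; -108 85.0; -102 97.0; -96 87.0; -90 86.0; -84 86.0; -78 87.0; -72 93.0; -66 79.0; -60 80.0; -54 80.0; -48 80.0; -42 79.0; -36 80.0; -30 80.0; -24 80.0; -18 80.0; -12 80.0; -6 80.0; 0 80.0; 6 80.0; 12 80.0; 18 80.0; 24 80.0; 30 80.0; 36 80.0; 42 80.0; 48 80.0; 54 80.0; 60 80.0; 66 80.0; 72 80.0; 78 80.0; 84 79.0; 90 86.0; 96 90.0; 102 86.0; 108 86.0; 114 84.0; 120 None; 126 None;
```

The front edge I fitted is the keeper lip at x = -120, so the shaker origin is about (625.4, 265.0) with a yaw of 14.5°. The handle is at about (521, 270.5), which agrees with its direct sighting. I'll move over it, turning the gripper +65.6° on the way.

```bash
python3 -m jog '[[[0.15,0.5,0],[0,0,0.07],-1],[[0.3,1,0],[0,0,0.137],-1],[[0.3,1,0],[0,0,0.137],-1]]'
python3 -m jog '[[[0.15,0.5,0],[0,0,0.07],-1],[[0.3,1,0],[0,0,0.137],-1],[[0.3,1,0],[0,0,0.137],-1]]'
python3 -c "from bench import read_state as r;s=r();print(s['joints'],s['position'],s['ee_rot'],s['clock'])"
```

```text
clock: 0.4
position: [306.5, -456.5, 231.0]
ee_rot: [-0.366, 0.93, 0.001, 0.0]
contact_force: [1.2, -0.7, 0.3]
gripper_width: 85.3
grasp_force: 0.0
clock: 0.7
position: [336.7, -357.1, 231.4]
ee_rot: [-0.496, 0.868, 0.0, 0.0]
contact_force: [-0.5, -0.8, -0.5]
gripper_width: 85.2
grasp_force: 0.0
[-4.83834360e-01  1.55628417e-01 -3.10193528e-01 -1.09836217e-03
 -1.10535623e+00 -4.88324873e-02] [ 336.74176885 -357.14620813  231.3615893 ] [-4.95854103e-01  8.68405684e-01  4.24889515e-04  3.10999472e-04] 0.7
```

```bash
python3 -m jog '[[[0.15,0.5,0],[0,0,0.07],-1],[[0.3,1,0],[0,0,0.137],-1],[[0.3,1,0],[0,0,0.137],-1]]' >/dev/null
python3 -m jog '[[[0.15,0.5,0],[0,0,0.07],-1],[[0.3,1,0],[0,0,0.137],-1],[[0.3,1,0],[0,0,0.137],-1]]'>/dev/null
for i in 1 2 3 4; do python3 -m jog '[[[0.15,0.5,0],[0,0,0],-1],[[0.3,1,0],[0,0,0],-1],[[0.3,1,0],[0,0,0],-1]]' | grep pos; done
python3 -m jog '[[[0.05,0.31,0],[0,0,0],-1],[[0.05,0.31,0],[0,0,0],-1],[[0.05,0.31,0],[0,0,0],-1],[[0.05,0.31,0],[0,0,0],-1]]'
python3 - <<'E'
from h import *
s=read_state();print(s['joints'],s['position'],s['ee_rot'],s['clock'])
im=get_image("wrist"); save(im,"w1"); np.savez("w1.npz",**im); print(im["fx"],im["cx"],im["cy"],im["R"],im["t"])
E
```

```text
position: [428.0, -58.0, 231.4]
position: [458.2, 41.9, 231.2]
position: [488.3, 141.8, 230.7]
position: [518.3, 241.6, 230.2]
clock: 2.9
position: [521.4, 268.6, 231.1]
ee_rot: [0.719, -0.695, -0.0, 0.001]
contact_force: [-0.8, 0.1, 0.3]
gripper_width: 85.3
grasp_force: 0.0
[ 7.51705181e-01  3.20005567e-01 -8.96084708e-02  8.79184940e-06
 -1.16221945e+00 -7.19072780e-01] [521.3621618  268.61242456 231.13945119] [ 7.18550564e-01 -6.95474527e-01 -2.18948993e-05  5.18134901e-04] 2.9
297.3186396354542 252.25333370529998 191.66748937131817 [[-9.99457834e-01 -3.29137034e-02  8.52724186e-04]
 [-3.15636575e-02  9.65189089e-01  2.59641594e-01]
 [-9.36880648e-03  2.59473910e-01 -9.65704673e-01]] [ 529.70170299 -276.65866666  312.65164875]
```

View pics/w1.png

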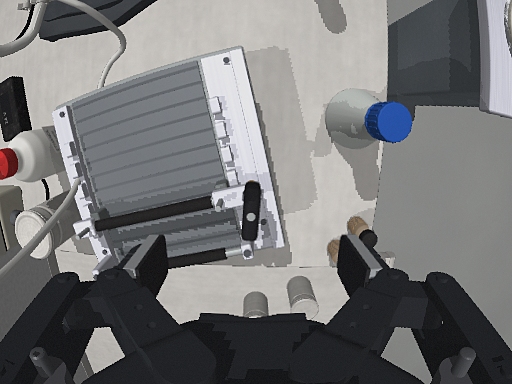

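The wrist view shows the handle at about (252,210), with its centre bolt at (251,217). The bars and the shaker front edge are on either side. I'll cast the ray to check its position.

```bash
cat >> h.py <<'E'
def fray(im,uv,z):
    "fisheye pixel -> world point on plane z"
    x,y=(uv[0]-im["cx"])/im["fx"],(uv[1]-im["cy"])/im["fy"]; r=np.hypot(x,y); s=np.sin(r)/max(r,1e-9)
    d=im["R"].T@np.array([x*s,y*s,np.cos(r)]); o=-im["R"].T@im["t"]; return o+d*(z-o[2])/d[2]
E
python3 - <<'E'
from h import *
im=dict(np.load("w1.npz")); f=im["frame"]
m=((f.max(2)<60)).astype(np.uint8); m[:175]=0;m[245:]=0;m[:,:238]=0;m[:,268:]=0
n,l,s,c=cv2.connectedComponentsWithStats(m);k=1+s[1:,4].argmax();print(s[k])
q=np.array([fray(im,(u,v),179)[:2] for v,u in np.argwhere(l==k)],np.float32);print(cv2.minAreaRect(q),q.mean(0),"bolt",fray(im,(251,217),179))
ff=f.astype(int);b=(ff[...,2]>130)&(ff[...,0]<90);b[:90]=0;b[150:]=0;b[:,:350]=0;b[:,420:]=0
q=np.array([fray(im,(u,v),122)[:2] for v,u in np.argwhere(b)],np.float32);print("blue",len(q),cv2.minEnclosingCircle(q))
for uv in((225,60),(62,113),(104,250)): print(fray(im,uv,86))
print(read_state()['position'])
E
```

```text
[241 182  20  59 853]
((522.4501342773438, 270.0152893066406), (42.68145751953125, 11.822298049926758), 88.4393310546875) [522.4012 269.0821] bolt [521.996514   273.77874063 179.        ]
blue 1130 ((400.403076171875, 201.4576416015625), 24.15830421447754)
[551.05855583 151.52106156  86.        ]
[733.67981275 197.52725706  86.        ]
[692.9002051  357.30138023  86.        ]
[521.33047049 268.77077357 231.34805159]
```

```bash
python3 -m jog '[[[0.01,0.01,-0.3],[0,0,0],-1],[[0.01,0.01,-0.6],[0,0,0],-1],[[0.01,0.01,-0.82],[0,0,0],-1],[[0.01,0.01,-0.82],[0,0,0],-1],[[0.01,0.01,-0.82],[0,0,0],-1]]'
python3 -m jog '[[[0,0,0],[0,0,0],1],[[0,0,0],[0,0,0],1],[[0,0,0],[0,0,0],1],[[0,0,0],[0,0,0],1],[[0,0,0],[0,0,0],1],[[0,0,0],[0,0,0],1],[[0,0,0],[0,0,0],1],[[0,0,0],[0,0,0],1]]'
```

```text
clock: 3.45
position: [522.8, 270.8, 150.1]
ee_rot: [0.719, -0.695, 0.0, -0.0]
contact_force: [0.3, 0.8, 0.5]
gripper_width: 85.0
grasp_force: 0.0
clock: 4.25
position: [522.4, 271.6, 149.7]
ee_rot: [0.719, -0.695, 0.0, -0.0]
contact_force: [-0.5, 0.2, 3.6]
gripper_width: 11.3
grasp_force: 61.9
```

```bash
python3 -m jog '[[[0,0,0],[0,0,-0.06],1],[[0,0,0],[0,0,-0.12],1],[[0,0,0],[0,0,-0.18],1],[[0,0,0],[0,0,-0.24],1],[[0,0,0],[0,0,-0.30],1],[[0,0,0],[0,0,-0.36],1],[[0,0,0],[0,0,-0.42],1],[[0,0,0],[0,0,-0.48],1],[[0,0,0],[0,0,-0.54],1],[[0,0,0],[0,0,-0.6],1],[[0,0,0],[0,0,-0.64],1],[[0,0,0],[0,0,-0.64],1],[[0,0,0],[0,0,-0.64],1]]'
python3 -c "from bench import read_state as r;s=r();print(s['joints'],s['contact_force'],s['wrist_torque'])"
```

```text
clock: 5.55
position: [521.4, 271.7, 149.7]
ee_rot: [-0.133, 0.991, 0.0, -0.001]
contact_force: [-5.4, 1.5, 5.7]
gripper_width: 11.0
grasp_force: 62.3
[ 7.55129526e-01  3.92292415e-01 -1.98709106e-01 -1.24489002e-03
 -9.80580177e-01 -2.05832201e+00] [-5.41522591  1.5304774   5.70728294] [0.46122027 1.40379833 0.01424927]
```

```bash
python3 -m jog '[[[0,0,0.08],[0,0,0],1],[[0,0,0.16],[0,0,0],1],[[0,0,0.16],[0,0,0],1],[[0,0,0.16],[0,0,0],1]]'
python3 -m jog '[[[0.06,-0.232,0],[0,0,0],1],[[0.12,-0.465,0],[0,0,0],1],[[0.18,-0.697,0],[0,0,0],1],[[0.18,-0.697,0],[0,0,0],1],[[0.18,-0.697,0],[0,0,0],1]]'
python3 - <<'E'
from h import *
im=get_image("wrist");save(im,"w2")
E
```

```text
clock: 5.95
position: [521.6, 270.8, 164.9]
ee_rot: [-0.132, 0.991, -0.0, -0.001]
contact_force: [-3.8, 0.3, -1.4]
gripper_width: 10.9
grasp_force: 61.1
clock: 6.45
position: [539.7, 200.4, 164.7]
ee_rot: [-0.131, 0.991, -0.001, -0.001]
contact_force: [-3.6, -0.9, -1.8]
gripper_width: 10.9
grasp_force: 61.0
```

View pics/w2.png

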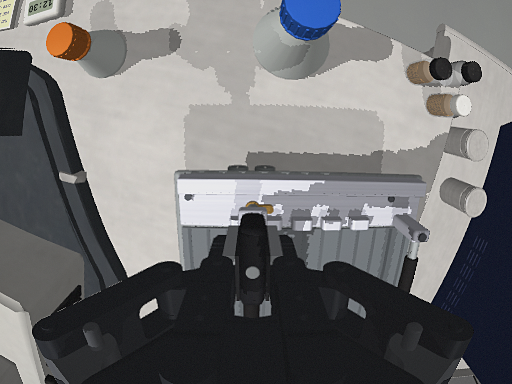

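The wrist view shows the clamp held upright and now out at the left end of the comb. The comb teeth are visible at (300-360,223). I'll lower it.

```bash
python3 -m jog '[[[0,0,-0.06],[0,0,0],1],[[0,0,-0.12],[0,0,0],1],[[0,0,-0.155],[0,0,0],1],[[0,0,-0.155],[0,0,0],1]]'
```

```text
clock: 6.9
position: [539.4, 202.1, 149.8]
ee_rot: [-0.133, 0.991, -0.0, -0.001]
contact_force: [-5.8, -1.5, 0.8]
gripper_width: 10.9
grasp_force: 61.7
```

```bash
python3 -m jog '[[[0,0,0],[0,0,0],-1],[[0,0,0],[0,0,0],-1],[[0,0,0],[0,0,0],-1],[[0,0,0],[0,0,0],-1],[[0,0,0],[0,0,0],-1],[[0,0,0.3],[0,0,0],-1],[[0,0,0.6],[0,0,0],-1],[[0,0,0.85],[0,0,0],-1],[[0,0,0.85],[0,0,0],-1]]'
python3 -m jog '[[[-0.45,0,0],[0,0,0],-1],[[-0.9,0,0],[0,0,0],-1],[[-0.9,0,0],[0,0,0],-1],[[-0.9,0,0],[0,0,0],-1],[[-0.9,0,0],[0,0,0],-1]]'
python3 - <<'E'
from h import *
im=get_image("wrist");save(im,"w3");np.savez("w3.npz",**im);f=im["frame"].astype(int)
b=((f[...,2]>130)&(f[...,0]<90)).astype(np.uint8)
n,l,s,c=cv2.connectedComponentsWithStats(b);k=1+s[1:,4].argmax();print(s[k],c[k])
E
```

```text
clock: 7.8
position: [542.5, 202.7, 239.4]
ee_rot: [-0.132, 0.991, 0.002, 0.004]
contact_force: [0.0, -0.1, -0.1]
gripper_width: 85.2
grasp_force: 0.0
clock: 8.3
position: [450.9, 202.0, 234.8]
ee_rot: [-0.132, 0.991, 0.0, 0.0]
contact_force: [-0.1, 0.5, -0.3]
gripper_width: 85.0
grasp_force: 0.0
[ 247  105   44   43 1451] [268.33425224 125.17849759]
```

View pics/w3.png

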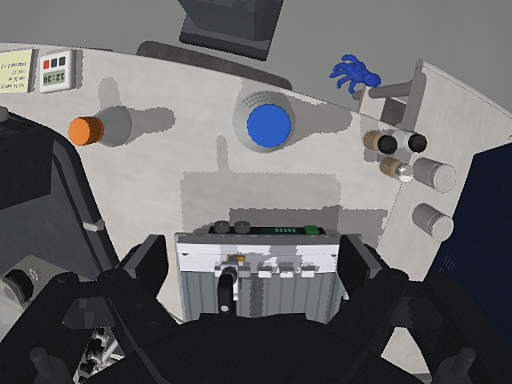

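The cap is seen nearly end-on at (268,125). The handle is at (228,285), free and beyond the three empty notches.

```bash
python3 - <<'E'
from h import *
im=dict(np.load("w3.npz"));f=im["frame"].astype(int)
b=((f[...,2]>130)&(f[...,0]<90)).astype(np.uint8)
n,l,s,c=cv2.connectedComponentsWithStats(b);k=1+s[1:,4].argmax()
q=np.array([fray(im,(u,v),122)[:2] for v,u in np.argwhere(l==k)],np.float32);print(cv2.minEnclosingCircle(q),q.mean(0),-im["R"].T@im["t"])
print(im["range_z"][125,268],read_state()["position"])
# handle grip top (free) dark blob
m=(f.max(2)<60).astype(np.uint8);m[:265]=0;m[316:]=0;m[:,:212]=0;m[:,240:]=0
n,l,s,c=cv2.connectedComponentsWithStats(m);k=1+s[1:,4].argmax();q=np.array([fray(im,(u,v),179)[:2] for v,u in np.argwhere(l==k)],np.float32);print("handle",s[k],cv2.minAreaRect(q))
E
```

```text
((393.39202880859375, 201.0778350830078), 19.066701889038086) [393.58676 200.99203] [387.3801751  185.01998375 376.89137453]
248.25462 [451.0387242  201.96934043 234.65906446]
handle [212 267  25  49 706] ((525.191162109375, 198.68850708007812), (48.138328552246094, 20.149415969848633), 13.725152969360352)
```

```bash
python3 -m jog '[[[-0.5,-0.01,0],[0,0,0],-1],[[-0.57,-0.01,0],[0,0,0],-1],[[-0.57,-0.01,0],[0,0,0],-1],[[-0.57,-0.01,-0.4],[0,0,0],-1],[[-0.57,-0.01,-0.7],[0,0,0],-1],[[-0.57,-0.01,-0.7],[0,0,0],-1]]'
python3 -m jog '[[[0,0,-0.3],[0,0,0],-1],[[0,0,-0.6],[0,0,0],-1],[[0,0,-0.75],[0,0,0],-1],[[0,0,-0.75],[0,0,0],-1],[[0,0,-0.75],[0,0,0],-1],[[0,0,-0.75],[0,0,0],-1]]'
```

```text
clock: 8.95
position: [392.4, 199.2, 161.4]
ee_rot: [-0.131, 0.991, -0.002, -0.003]
contact_force: [0.2, 0.1, -0.8]
gripper_width: 85.5
grasp_force: 0.0
clock: 9.55
position: [394.7, 201.8, 91.4]
ee_rot: [-0.132, 0.991, 0.001, 0.001]
contact_force: [-1.1, -0.2, -0.6]
gripper_width: 85.4
grasp_force: 0.0
```

```bash
python3 -m jog '[[[0,0,0],[0,0,0],1],[[0,0,0],[0,0,0],1],[[0,0,0],[0,0,0],1],[[0,0,0],[0,0,0],1],[[0,0,0],[0,0,0],1],[[0,0,0],[0,0,0],1],[[0,0,0],[0,0,0],1]]'
```

```text
clock: 10.25
position: [393.7, 201.2, 90.5]
ee_rot: [-0.132, 0.991, 0.0, 0.001]
contact_force: [-0.9, 0.2, 5.9]
gripper_width: 36.5
grasp_force: 60.2
```

```bash
for i in 1 2; do python3 -m jog '[[[0,0,0.15],[0,0,0],1],[[0,0,0.4],[0,0,0],1],[[0,0,0.65],[0,0,0],1],[[0,0,0.85],[0,0,0],1],[[0,0,0.95],[0,0,0],1],[[0,0,0.95],[0,0,0],1]]' | egrep 'pos|force|width'; done
for i in 1 2 3; do python3 -m jog '[[[0.25,0.09,0],[0,0,0],1],[[0.5,0.19,0],[0,0,0],1],[[0.75,0.29,0],[0,0,0],1]]' | egrep 'pos|force|width'; done
python3 -m jog '[[[0,0,-0.1],[0,0,0],1],[[0,0,-0.3],[0,0,0],1],[[0,0,-0.5],[0,0,0],1],[[0,0,-0.5],[0,0,0],1],[[0,0,-0.5],[0,0,0],1]]'
python3 - <<'E'
from h import *
im=get_image("top");np.savez("top2.npz",**im);w=get_image("wrist")
c=cv2.resize(im["frame"][85:215,140:300],(640,520),interpolation=cv2.INTER_CUBIC);cv2.imwrite("pics/c2.png",c[...,::-1])
print(read_state()["position"])
im=get_image("side");c=cv2.resize(im["frame"][150:280,110:260],(690,598),interpolation=cv2.INTER_CUBIC);cv2.imwrite("pics/s2.png",c[...,::-1])
E
```

```text
position: [393.4, 200.9, 185.3]
contact_force: [0.0, 1.1, -2.2]
gripper_width: 36.6
grasp_force: 60.3
position: [393.3, 200.9, 279.6]
contact_force: [-0.2, 0.6, -2.6]
gripper_width: 36.6
grasp_force: 60.3
position: [468.2, 229.5, 277.4]
contact_force: [-0.2, 1.1, -2.0]
gripper_width: 36.4
grasp_force: 60.3
position: [543.4, 258.6, 276.7]
contact_force: [0.6, 0.1, -2.4]
gripper_width: 36.7
grasp_force: 60.3
position: [618.5, 287.8, 276.3]
contact_force: [0.1, 0.1, -2.1]
gripper_width: 36.5
grasp_force: 60.3
clock: 12.85
position: [617.6, 287.2, 228.3]
ee_rot: [-0.132, 0.991, -0.001, -0.001]
contact_force: [0.1, -0.6, -2.4]
gripper_width: 36.9
grasp_force: 60.4
[618.51688489 287.81744977 230.62714694]
```

View pics/s2.png

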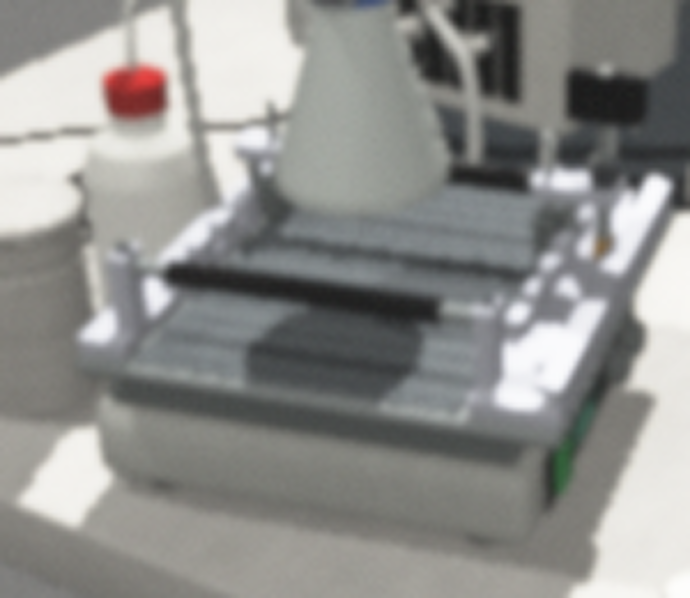

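The side view shows the flask upright over the mat, between the fixed bar (near) and the moving bar (behind). I'll lower it and slide it under the fixed bar.

```bash
python3 -m jog '[[[0,0,-0.2],[0,0,0],1],[[0,0,-0.4],[0,0,0],1],[[0,0,-0.52],[0,0,0],1],[[0,0,-0.57],[0,0,0],1],[[0,0,-0.57],[0,0,0],1],[[0,0,-0.57],[0,0,0],1]]'
python3 -m jog '[[[-0.02,0.08,0],[0,0,0],1],[[-0.035,0.15,0],[0,0,0],1],[[-0.05,0.22,0],[0,0,0],1],[[-0.05,0.225,0],[0,0,0],1],[[-0.05,0.225,0],[0,0,0],1],[[-0.05,0.225,0],[0,0,0],1]]'
```

```text
clock: 13.6
position: [618.9, 288.0, 174.0]
ee_rot: [-0.132, 0.991, 0.0, 0.001]
contact_force: [-0.5, -0.1, -1.9]
gripper_width: 36.8
grasp_force: 60.4
clock: 14.2
position: [613.2, 310.1, 172.8]
ee_rot: [-0.132, 0.991, -0.0, -0.0]
contact_force: [-0.4, 0.0, -1.6]
gripper_width: 36.7
grasp_force: 60.4
```

```bash
python3 -m jog '[[[0,0,-0.01],[0,0,0],1],[[0,0,-0.02],[0,0,0],1],[[0,0,-0.02],[0,0,0],1],[[0,0,-0.02],[0,0,0],1]]'
python3 - <<'E'
from h import *
im=get_image("side");c=cv2.resize(im["frame"][150:280,110:260],(690,598),interpolation=cv2.INTER_CUBIC);cv2.imwrite("pics/s3.png",c[...,::-1])
E
```

```text
clock: 14.6
position: [613.3, 310.0, 170.7]
ee_rot: [-0.132, 0.991, -0.0, -0.0]
contact_force: [-0.2, -0.3, -2.1]
gripper_width: 36.8
grasp_force: 60.7
```

View pics/s3.png

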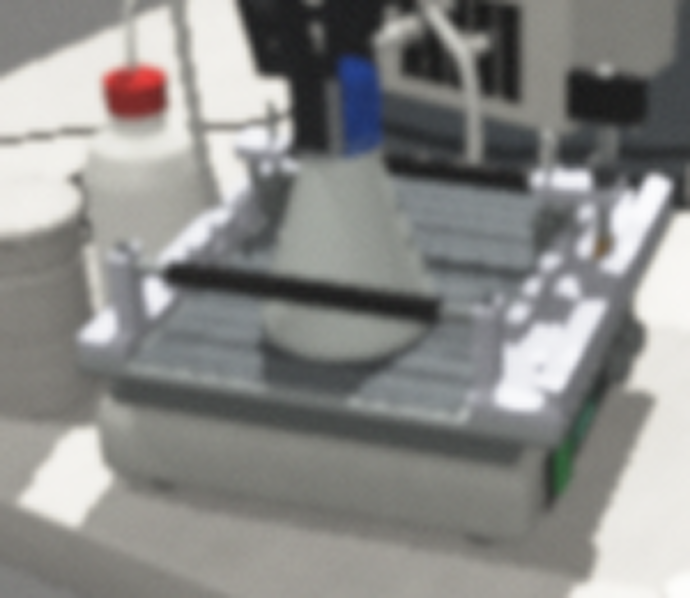

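The flask is upright with its foot under the fixed bar. It looks slightly towards the front along the bar, so I'll check that by projection.

```bash
python3 - <<'E'
from h import *
im=get_image("side"); th=np.radians(14.5); C=np.array([625.4,265.])
def pj(x,y,z):
    X=np.array([C[0]+x*np.cos(th)-y*np.sin(th),C[1]+x*np.sin(th)+y*np.cos(th),z]); c=im["R"]@X+im["t"]; p=c[:2]/c[2]*[im["fx"],im["fy"]]+[im["cx"],im["cy"]]; return ((p-[110,150])*4.6).round(0)
for n,a in dict(barL=(63,85,116),barR=(-63,85,116),foot=(0,47,80),footL=(39,47,85),footR=(-39,47,85),cap=(0,47,190),mbarR=(-63,-40.6,116)).items(): print(n,pj(*a))
E
```

```text
barL [172. 269.]
barR [444. 309.]
foot [345. 316.]
footL [265. 295.]
footR [424. 318.]
cap [330.  97.]
mbarR [532. 181.]
```

```bash
python3 -m jog '[[[0.02,0.005,0],[0,0,0],1],[[0.02,0.005,-0.01],[0,0,0],1],[[0.02,0.005,-0.01],[0,0,0],1],[[0.02,0.005,-0.01],[0,0,0],1]]' | egrep 'pos|cont'
python3 -m jog '[[[0,0,-0.005],[0,0,0],1],[[0,0,-0.01],[0,0,0],1],[[0,0,-0.01],[0,0,0],1]]'| egrep 'pos|cont'
```

```text
position: [615.7, 310.9, 170.6]
contact_force: [-0.1, -0.5, 0.6]
position: [615.8, 310.8, 170.6]
contact_force: [-0.8, 0.2, 4.8]
```

```bash
python3 -m jog '[[[0,0,0],[0,0,0],-1],[[0,0,0],[0,0,0],-1],[[0,0,0],[0,0,0],-1],[[0,0,0],[0,0,0],-1],[[0,0,0],[0,0,0],-1],[[0,0,0.2],[0,0,0],-1],[[0,0,0.5],[0,0,0],-1],[[0,0,0.8],[0,0,0],-1],[[0,0,0.8],[0,0,0],-1]]'
python3 - <<'E'
from h import *
im=get_image("wrist");np.savez("w4.npz",**im);im=get_image("side")
f=im["frame"];c=cv2.resize(f[150:280,110:260],(690,598),interpolation=cv2.INTER_CUBIC);cv2.imwrite("pics/s4.png",c[...,::-1])
E
```

```text
clock: 16.3
position: [617.4, 311.7, 254.7]
ee_rot: [-0.132, 0.991, 0.002, 0.005]
contact_force: [1.3, 1.5, 0.8]
gripper_width: 85.5
grasp_force: 0.0
```

View pics/s4.png

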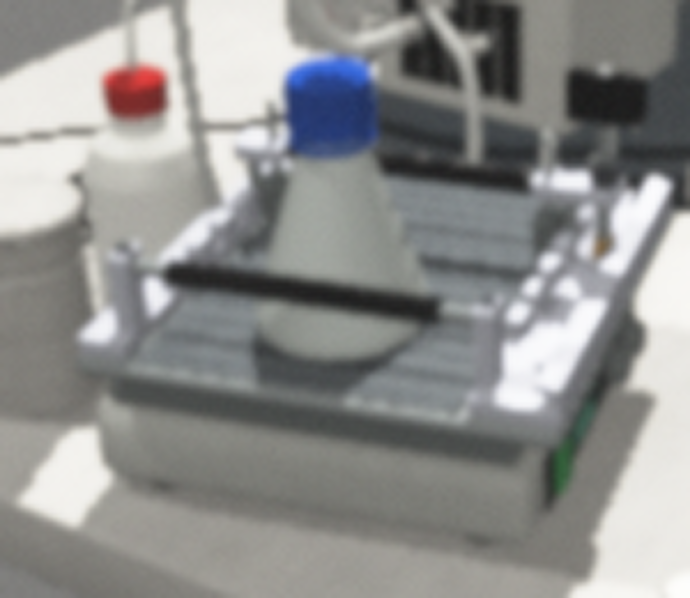

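The flask stands upright and free with its foot under the fixed bar. Next I'll go back to the handle.

```bash
python3 -m jog '[[[-0.2,-0.3,0],[0,0,0],-1],[[-0.4,-0.59,0],[0,0,0],-1],[[-0.4,-0.59,0],[0,0,0],-1]]' | grep pos
python3 -m jog '[[[-0.2,-0.3,0],[0,0,0],-1],[[-0.35,-0.5,0],[0,0,0],-1],[[-0.35,-0.5,0],[0,0,0],-1],[[-0.35,-0.5,-0.3],[0,0,0],-1],[[-0.35,-0.5,-0.6],[0,0,0],-1],[[-0.35,-0.5,-0.9],[0,0,0],-1],[[-0.35,-0.5,-0.98],[0,0,0],-1],[[-0.35,-0.5,-0.98],[0,0,0],-1]]' | egrep 'pos|cont'
python3 -m jog '[[[0,0,0],[0,0,0],1],[[0,0,0],[0,0,0],1],[[0,0,0],[0,0,0],1],[[0,0,0],[0,0,0],1],[[0,0,0],[0,0,0],1],[[0,0,0],[0,0,0],1],[[0,0,0],[0,0,0],1],[[0,0,0],[0,0,0],1]]'
```

```text
position: [572.4, 248.5, 247.8]
position: [540.0, 201.7, 149.1]
contact_force: [-0.0, 1.0, -0.4]
clock: 18.3
position: [540.4, 202.2, 151.5]
ee_rot: [-0.132, 0.991, 0.0, 0.001]
contact_force: [-2.9, 1.6, 5.0]
gripper_width: 10.9
grasp_force: 62.1
```

```bash
python3 -m jog '[[[0,0,0.08],[0,0,0],1],[[0,0,0.155],[0,0,0],1],[[0,0,0.155],[0,0,0],1],[[0,0,0.155],[0,0,0],1]]'| egrep 'pos|cont'
python3 -m jog '[[[-0.03,0.12,0],[0,0,0],1],[[-0.06,0.24,0],[0,0,0],1],[[-0.09,0.36,0],[0,0,0],1],[[-0.12,0.465,0],[0,0,0],1],[[-0.12,0.465,0],[0,0,0],1],[[-0.12,0.465,0],[0,0,0],1]]'| egrep 'pos|cont'
python3 -m jog '[[[0,0,-0.05],[0,0,0],1],[[0,0,-0.1],[0,0,0],1],[[0,0,-0.155],[0,0,0],1],[[0,0,-0.155],[0,0,0],1],[[0,0,-0.155],[0,0,0],1]]'
python3 - <<'E'
from h import *
im=get_image("side")
f=im["frame"];c=cv2.resize(f[150:280,110:260],(690,598),interpolation=cv2.INTER_CUBIC);cv2.imwrite("pics/s5.png",c[...,::-1])
E
```

```text
position: [540.4, 201.5, 166.3]
contact_force: [1.3, 0.6, -2.7]
position: [528.1, 249.2, 166.2]
contact_force: [1.4, 1.3, -2.6]
clock: 19.8
position: [528.4, 248.7, 151.5]
ee_rot: [-0.132, 0.991, 0.0, 0.001]
contact_force: [-2.0, 2.7, 3.7]
gripper_width: 10.7
grasp_force: 62.0
```

View pics/s5.png

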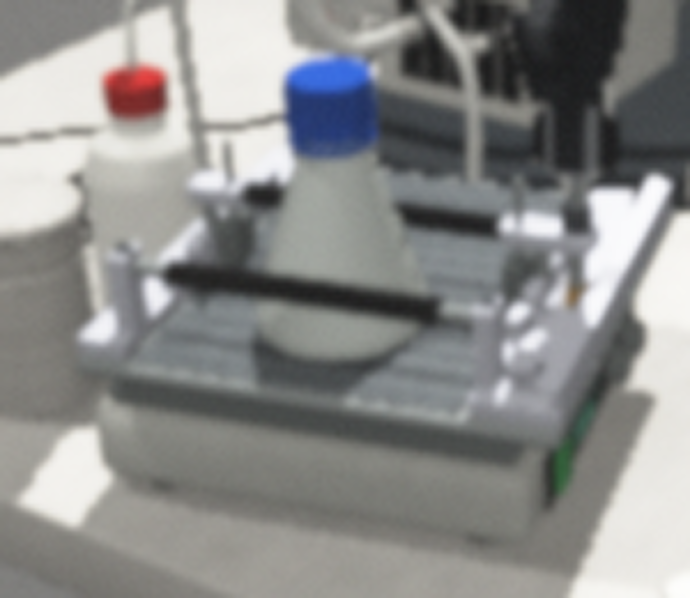

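The bar is down in the second notch and the flask hasn't moved; the z of 151.5 matches its seated height in the last notch. Now I'll lock it.

```bash
python3 -m jog '[[[0,0,0],[0,0,0.06],1],[[0,0,0],[0,0,0.12],1],[[0,0,0],[0,0,0.18],1],[[0,0,0],[0,0,0.24],1],[[0,0,0],[0,0,0.30],1],[[0,0,0],[0,0,0.36],1],[[0,0,0],[0,0,0.42],1],[[0,0,0],[0,0,0.48],1],[[0,0,0],[0,0,0.54],1],[[0,0,0],[0,0,0.6],1],[[0,0,0],[0,0,0.645],1],[[0,0,0],[0,0,0.645],1],[[0,0,0],[0,0,0.645],1]]'
python3 -c "from bench import read_state as r;s=r();print(s['contact_force'],s['wrist_torque'])"
```

```text
clock: 21.15
position: [528.7, 248.4, 151.5]
ee_rot: [0.722, -0.692, 0.0, -0.001]
contact_force: [-1.3, 2.8, 5.6]
gripper_width: 11.2
grasp_force: 62.4
[-1.25857845  2.79043008  5.60830005] [ 0.88136493  0.3957381  -0.51462013]
```

```bash
python3 -m jog '[[[0,0,0],[0,0,0],-1],[[0,0,0],[0,0,0],-1],[[0,0,0],[0,0,0],-1],[[0,0,0],[0,0,0],-1],[[0,0,0],[0,0,0],-1],[[0,0,0.3],[0,0,0],-1],[[0,0,0.6],[0,0,0],-1],[[0,0,0.9],[0,0,0],-1],[[0,0,0.9],[0,0,0],-1]]'
python3 -m jog '[[[-0.2,-0.4,0],[0,0,0],-1],[[-0.4,-0.8,0],[0,0,0],-1],[[-0.5,-1,0],[0,0,0],-1],[[-0.5,-1,0],[0,0,0],-1],[[-0.5,-1,0],[0,0,0],-1]]'|grep pos
python3 - <<'E'
from h import *
a=get_image("top")["frame"][85:265,150:350];b=get_image("side")["frame"][150:280,110:330]
c=np.vstack([cv2.resize(a,(330,297),interpolation=cv2.INTER_CUBIC),cv2.resize(b,(330,195),interpolation=cv2.INTER_CUBIC)])
w=get_image("wrist")["frame"]; c=np.hstack([c,cv2.resize(w,(460,345))[:345].copy() if 0 else np.vstack([cv2.resize(w,(460,345)),np.zeros((147,460,3),np.uint8)])])
cv2.imwrite("pics/end.png",c[...,::-1])
E
```

```text
clock: 22.05
position: [530.4, 249.3, 245.9]
ee_rot: [0.723, -0.691, 0.001, -0.005]
contact_force: [-0.5, 0.1, 0.5]
gripper_width: 85.4
grasp_force: 0.0
position: [478.3, 148.0, 240.8]
```

View pics/end.png

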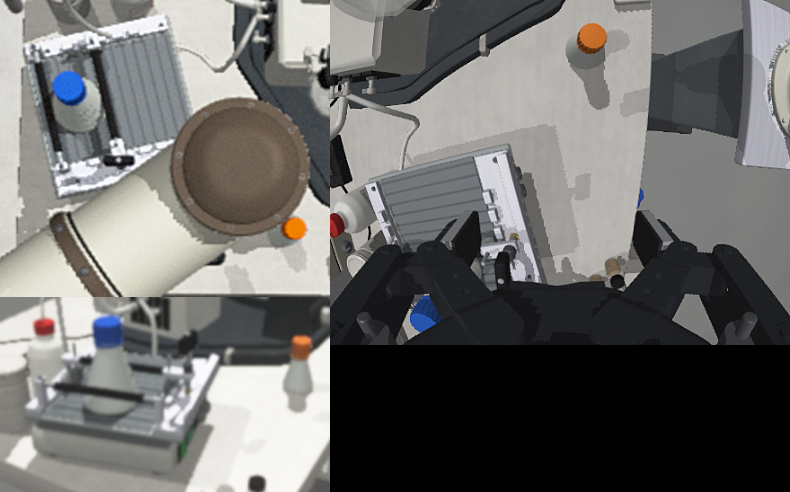

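The flask stands between the two bars, the grip at (118,160) lies across them (locked), and the orange-capped flask is still standing. I'm handing the job in.

```bash
python3 -c "from bench import job_done;print(job_done())"
```

```text
the job is handed in; nothing more can be done
None
```

The large flask is clamped upright midway along the bars, the moving bar is fully down and locked in the second notch, the small flask is untouched, and the job was handed in at about 23 s.

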